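Find the fullest puzzle tin and hold it over the sorting tray

ROBOT

A 6-joint arm with a two-finger parallel gripper is mounted at the origin on the work surface. World frame = base frame: x ahead of the robot, y to its left, z up, the work surface at z = 0. Lengths are in m, angles in rad, forces in N, time in s.
With the tool pointing down it reaches from about 0.3 to 0.825 m from the base axis. Payload 5.4 kg.
Tool frame: the origin (TCP) lies on the front face of the gripper's body, between the roots of the fingers; the fingertips stand r.nose_length ahead of it and the grasp point (between the pads) lies 69 mm ahead of it (r.nose_length is the distance from the TCP to the fingertips, in m); z points along the fingers, y is the direction in which the jaws open and shut (so a half turn about z gives the same grasp; the last joint's range is limited). The gripper opens to 92 mm and grips with 3 to 60 N. Pads are 20 mm wide; open, the fingers measure 128 mm over their backs; the gripper's body (75 mm by 189 mm) begins 69 mm behind the grasp point.
Start: joints at [-1.329, 0.158, 1.597, -0, 1.386, -0.21], TCP at [0.251, -0.517, 0.303] pointing down, gripper open.
Joint ranges: [-2.91, 2.91], [-0.94, 2.29], [0.18, 2.7], [-1.29, 4.43], [0.17, 2.64], [-3, 3]. Speed limits (rad/s): [2.57, 2.57, 3.14, 3.14, 3.14, 3.14].

INTERFACE

Orientations are given as a unit quaternion [x, y, z, w].
In Python, from cell import r gives the robot as it stands.
- The arm moves only by the tool step_arm, never from a script. Its arguments are lists of equal length, an entry for each row: "fingers": the closure, from -1 (fully open) to 1 (shut), so that 0 is half open; "travel": the shift along the tool's x, y, z each as a share of 8 cm, from -1 to 1, a list of three; "roll": the turn about the tool's z as a share of pi rad, from -1 to 1. A call has 1 to 12 rows; each row shifts and turns the commanded pose from where the row before left it, along the tool's axes as they then stand; what a row does not reach is not made up. A row lasts 1/12 s, in which the tool goes at most 41.7 mm and 7.16 degrees, less where a joint would pass 70% of its speed; a pose out of reach is approached as far as the arm can. A call with a number of a shift or a turn outside -1 to 1 is refused whole. A call with a gripper value outside its range is refused whole. The fingers move at their own pace and stop on an object; the grip force is fixed at half the most. Time passes only in rows, so rows that do not move let the fingers close. It gives the time, the measured TCP pose, the force and the opening at its end, in the units of the state.
- r.observe(): the state, without advancing time (a new reading comes with each control period).
- r.read_camera(name): name is "scene" or "top" or "wrist"; returns a dict with "color" (400x640x3 uint8, red, green, blue), "depth" (400x640 float32, m along the optical axis (not along the pixel's ray), 0 where there is no reading), "fx", "fy", "cx", "cy" (pixels), "R" (3x3) and "t" (3): a world point X has camera coordinates R X + t. Camera axes: x right, y down, z forward; pixel columns grow to the right and rows downward; lengths in m; the calibration is good to about 2 mm. A picture is of the moment at which its call begins.
- r.close_job(): hands the job in, once; it reports no verdict.
Trained networks look in the newest picture that a camera, given by its name, has taken for a name from the list of things; names that differ only in an ending like _2 or _b are one class to them, and where a whole thing is asked for, a point or a joint stands for the part that bears it (a point fixed in the world has none). Each returns a list of dicts, best first, with "confidence" (0 to 1); they miss things now and then, are a little off and sometimes report something else, mostly with a low value. They report only what shows in the picture. A call takes as long as a camera call.
- r.look_for(camera, label): "point" ([x, y, z] in m, in world coordinates, good to about 4 mm: the middle of the surface that is visible of it).
- r.trace(camera, label): "region" (400x640 bool, what is visible of it).
The state is a dict: "t": time; "joint_pos": joint angles; "joint_velocities": joint speeds; "joint_torque": joint torques, N m; "tool_pos": TCP position; "eef_rot": TCP orientation; "force": force on the tool from outside, world axes, zero at the start; "torque": the same for the moment, N m; "grip_width": finger opening in m.
Only numpy, scipy, OpenCV 4.12 (cv2) and the standard library are available. Lean on these libraries where they do the work, as an engineer would, in place of code of your own. Each camera call takes 0.05 s, during which the arm holds its last target. There are 200 camera calls.

TASK

Get ready to refill the sorting tray at the jigsaw board: first slide the tray by its post, without lifting it, from the blue felt mark onto the middle of the yellow one and let go of it. Then heft the three identical tins one at a time, from the robot's left to its right, lifting each a few centimetres off the board to feel its weight, and set the lighter ones back upright on the board. Finish while holding the heaviest tin upright and still above the middle of the tray, its underside about 16 cm above the board and touching nothing but the gripper; leave the mug, glue bottle and paperweight alone.

Things in the scene. Friction and masses are not known exactly. Their poses are not given: they have to be found in the camera images.
- board: Fixed dark green jigsaw board, 580 (x) by 1060 (y) mm, its top 4 mm above the table, with a 10 mm high brass frame around it and flat jigsaw pieces near its edges. Everything handled stands on it. Origin: centre of its underside, on the table.
- mark_start: Flat blue felt disc, 170 mm in diameter, under 1 mm thick, fixed, no obstacle; the tray stands on it at the start. Origin: its centre, on the board's top.
- mark_goal: Flat yellow felt disc, 170 mm in diameter, under 1 mm thick, fixed, no obstacle: where the tray must go. Origin: its centre, on the board's top. It is to the robot's left or right of the blue one, 0.2 to 0.4 m away.
- tray: Round white sorting tray, 150 mm in diameter, rim 22 mm high, with an upright wooden grip post in its middle, 24 mm in diameter, whose top is 75 mm above the tray's underside. 0.3 to 0.55 kg, slides under light pushes. Origin: centre of its underside, z up.
- tray_grip (a point): Point on the axis of the tray's post, 55 mm above the tray's underside: where to grip the post.
- tin_1: Closed round tin, blue with a white band and a brass-coloured lid; upright, 60 mm in diameter, 100 mm tall, hard straight sides. Origin: centre of its underside, z up. The three tins look the same; empty 120 g, with a hidden load inside: the heaviest weighs 370 to 420 g in all, the others 150 to 230 g; which is which changes from start to start. This is the one on the robot's left (+y).
- tin_2: Closed round tin, blue with a white band and a brass-coloured lid; upright, 60 mm in diameter, 100 mm tall, hard straight sides. Origin: centre of its underside, z up. The three tins look the same; empty 120 g, with a hidden load inside: the heaviest weighs 370 to 420 g in all, the others 150 to 230 g; which is which changes from start to start. This is the middle one.
- tin_3: Closed round tin, blue with a white band and a brass-coloured lid; upright, 60 mm in diameter, 100 mm tall, hard straight sides. Origin: centre of its underside, z up. The three tins look the same; empty 120 g, with a hidden load inside: the heaviest weighs 370 to 420 g in all, the others 150 to 230 g; which is which changes from start to start. This is the one on the robot's right (-y).
- mug: White mug, 76 mm in diameter, 90 mm tall, far to the left (+y). Bystander. Origin: centre of its underside.
- glue: White glue bottle with an orange cap, 52 mm in diameter, 130 mm tall, far to the right (-y). Bystander. Origin: centre of its underside.
- paperweight: Green glass paperweight, 68 mm in diameter, 36 mm tall, beyond the tins. Bystander. Origin: centre of its underside.

How it is judged:
On the way, in this order (a step that is already met when the one before it is completed fails the run):
1. the tray has been slid onto the middle of the yellow mark and let go (horizontal distance between tray and mark_goal below 0.025 m and linear speed of tray below 0.02 m/s and contact force between tray and the fingers below 0.05 N), for 0.2 s.
2. the left tin is lifted off the board in the gripper (height (world z) of tin_1 above 0.024 m and contact force between tin_1 and the fingers above 1 N and contact force between tin_1 and board below 0.05 N and contact force between tin_1 and tray below 0.05 N), for 0.3 s.
3. the middle tin is lifted off the board in the gripper (height (world z) of tin_2 above 0.024 m and contact force between tin_2 and the fingers above 1 N and contact force between tin_2 and board below 0.05 N and contact force between tin_2 and tray below 0.05 N), for 0.3 s.
4. the right tin is lifted off the board in the gripper (height (world z) of tin_3 above 0.024 m and contact force between tin_3 and the fingers above 1 N and contact force between tin_3 and board below 0.05 N and contact force between tin_3 and tray below 0.05 N), for 0.3 s.
At the end, for the whole second after the job is handed in: Tray flat within 25 mm of the yellow mark's middle. Heaviest tin held still in the fingers, within 0.3 rad of upright, underside over 120 mm above the board, within 60 mm of the tray's axis, touching neither. The other two released, upright on the board (each pressing 0.8 to 2.95 N) (horizontal distance between tray and mark_goal below 0.025 m and height (world z) of tray below 0.01 m and angle between tray's own z axis and vertical below 0.1 rad and contact force between tray and the fingers below 0.05 N and ((height (world z) of tin_1 above 0.124 m and contact force between tin_1 and the fingers above 1 N and contact force between tin_1 and board below 0.05 N and contact force between tin_1 and tray below 0.05 N and angle between tin_1's own z axis and vertical below 0.3 rad and linear speed of tin_1 below 0.04 m/s and horizontal distance between tin_1 and tray below 0.06 m and contact force between tin_2 and board between 0.8 and 2.95 N and angle between each of tin_2, tin_3's own z axis and vertical below 0.12 rad and height (world z) of each of tin_2, tin_3 below 0.012 m and contact force between each of tin_2, tin_3 and the fingers below 0.05 N and linear speed of each of tin_2, tin_3 below 0.03 m/s and contact force between tin_3 and board between 0.8 and 2.95 N) or (height (world z) of tin_2 above 0.124 m and contact force between tin_2 and the fingers above 1 N and contact force between tin_2 and board below 0.05 N and contact force between tin_2 and tray below 0.05 N and angle between tin_2's own z axis and vertical below 0.3 rad and linear speed of tin_2 below 0.04 m/s and horizontal distance between tin_2 and tray below 0.06 m and contact force between tin_1 and board between 0.8 and 2.95 N and angle between each of tin_1, tin_3's own z axis and vertical below 0.12 rad and height (world z) of each of tin_1, tin_3 below 0.012 m and contact force between each of tin_1, tin_3 and the fingers below 0.05 N and linear speed of each of tin_1, tin_3 below 0.03 m/s and contact force between tin_3 and board between 0.8 and 2.95 N) or (height (world z) of tin_3 above 0.124 m and contact force between tin_3 and the fingers above 1 N and contact force between tin_3 and board below 0.05 N and contact force between tin_3 and tray below 0.05 N and angle between tin_3's own z axis and vertical below 0.3 rad and linear speed of tin_3 below 0.04 m/s and horizontal distance between tin_3 and tray below 0.06 m and contact force between tin_1 and board between 0.8 and 2.95 N and angle between each of tin_1, tin_2's own z axis and vertical below 0.12 rad and height (world z) of each of tin_1, tin_2 below 0.012 m and contact force between each of tin_1, tin_2 and the fingers below 0.05 N and linear speed of each of tin_1, tin_2 below 0.03 m/s and contact force between tin_2 and board between 0.8 and 2.95 N))); the arm keeps its last pose, push and grip.
It fails at once if the tray is lifted (over 12 mm) or tipped (height (world z) of tray above 0.016 m or angle between tray's own z axis and vertical above 0.25 rad).
It fails at once if a tin is knocked over (angle between any of tin_1, tin_2, tin_3's own z axis and vertical above 0.7 rad).
It fails at once if a bystander is moved more than 30 mm or tipped ((distance of mug from where it was at the start of the episode above 0.03 m or angle between mug's own z axis and vertical above 0.3 rad) or (distance of glue from where it was at the start of the episode above 0.03 m or angle between glue's own z axis and vertical above 0.3 rad) or (distance of paperweight from where it was at the start of the episode above 0.03 m or angle between paperweight's own z axis and vertical above 0.3 rad)).
It also fails if it takes over 72 s, if anything falls off the work surface, if the arm or the gripper's body presses on something with over 40 N, if the wrist force passes 120 N, or if a joint passes its speed limit or range.

## Working session

There is one attempt and no reset: what is moved stays moved. The work goes in short steps, Python scripts to look and compute and a tool call to move; the robot and the scene stay as the last step left them, time stands still between calls to the robot, and variables do not carry over. Pictures are saved under pics/ and viewed, about 8 in all and at most 12, crops included, and the job is handed in when it is done.

Besides the shell and the picture viewer there is one more tool, called after "Request:" as name([rows], argument=value, ...), one row to a line, values as JSON. step_arm: Moves the arm, as the interface text tells. Shift numbers are shares of 8 cm and turn numbers shares of pi rad, none past 1 either way. Its arguments: {"type":"object","properties":{"fingers":{"type":"array","items":{"type":"number"}},"travel":{"type":"array","items":{"type":"array","items":{"type":"number"}}},"roll":{"type":"array","items":{"type":"number"}}},"required":["fingers","travel","roll"]}

```bash
ls; mkdir -p pics
cat > h.py <<'E'
import numpy as np, cv2
from cell import r
from scipy.spatial.transform import Rotation as Ro
def world(c,mask):
    v,u=np.nonzero(mask&(c['depth']>0)); d=c['depth'][v,u]
    P=np.c_[(u-c['cx'])/c['fx']*d,(v-c['cy'])/c['fy']*d,d]
    return (P-c['t'])@c['R']
def pr(o=None):
    o=o or r.observe()
    print('t',round(o['t'],2),'tcp',np.round(o['tool_pos'],4),'rot',np.round(Ro.from_quat(o['eef_rot']).as_matrix(),3).tolist(),'F',np.round(o['force'],2),'w',round(o['grip_width'],4))
E
python3 - <<'E'
from h import *
pr(); print(r.nose_length)
ims=[]
for n in ("scene","top"):
    c=r.read_camera(n); cv2.imwrite(f'pics/{n}0.png',c['color'][...,::-1])
    for l in ("mark_start","mark_goal","tray","tray_grip","tin_1","mug","glue","paperweight"):
        print(n,l,[(np.round(d['point'],3).tolist(),round(d['confidence'],2)) for d in r.look_for(n,l)][:5])
E
```

```text
pics
t 0.0 tcp [ 0.2509 -0.5168  0.3017] rot [[0.9, 0.437, -0.0], [0.437, -0.9, 0.002], [0.0, -0.002, -1.0]] F [-0.37 -0.2  -0.53] w 0.0921
0.0881
scene mark_start [([0.517, 0.227, 0.008], 0.64), ([0.687, -0.169, 0.072], 0.24)]
scene mark_goal [([0.452, -0.126, 0.009], 0.9), ([0.619, 0.408, 0.063], 0.33)]
scene tray [([0.477, 0.152, 0.015], 0.79)]
scene tray_grip [([0.479, 0.154, 0.017], 0.73)]
scene tin_1 [([0.686, -0.167, 0.073], 0.83), ([0.659, 0.163, 0.074], 0.66), ([0.673, -0.027, 0.072], 0.61)]
scene mug [([0.619, 0.408, 0.06], 0.92), ([0.452, -0.129, 0.003], 0.35)]
scene glue [([0.553, -0.362, 0.073], 0.68)]
scene paperweight [([0.785, 0.091, 0.028], 0.75)]
top mark_start [([0.454, 0.183, 0.005], 0.63), ([0.636, -0.0, 0.01], 0.38)]
top mark_goal [([0.454, -0.131, 0.0], 0.98), ([0.763, 0.098, 0.035], 0.23)]
top tray [([0.488, 0.173, 0.006], 0.88)]
top tray_grip [([0.488, 0.175, 0.008], 0.57)]
top tin_1 [([0.66, -0.163, 0.109], 0.87), ([0.643, -0.025, 0.106], 0.81), ([0.634, 0.163, 0.104], 0.61), ([0.536, -0.353, 0.092], 0.26), ([0.59, 0.431, 0.044], 0.22)]
top mug [([0.59, 0.428, 0.044], 0.76)]
top glue [([0.534, -0.351, 0.093], 0.73)]
top paperweight [([0.762, 0.1, 0.032], 0.89)]
```

Run:
```python
from h import *
c=r.read_camera('top'); print(-c['R'].T@c['t'])
full=np.ones((400,640),bool)
v,u=np.nonzero(c['depth']>0); W=world(c,full); hsv=cv2.cvtColor(c['color'],cv2.COLOR_RGB2HSV)[v,u]
# tin lids: height 0.095..0.112
m=np.zeros((400,640),np.uint8); s=(abs(W[:,2]-0.104)<.006); m[v[s],u[s]]=1
H=np.zeros((400,640,3)); H[v,u]=W
n,lab,st,ce=cv2.connectedComponentsWithStats(m)
for i in range(1,n):
    if st[i,4]>60:
        Q=H[lab==i].astype(np.float32); print('lid',st[i,4],cv2.minEnclosingCircle(Q[:,:2]),np.median(Q,0))
p=(W[:,2]>.07)&(W[:,2]<.085)&(np.hypot(W[:,0]-.488,W[:,1]-.173)<.06)
print('post',p.sum(),np.median(W[p],0),W[p].min(0),W[p].max(0))
for l in ('mark_goal','tray'):
    g=r.trace('top',l)[0]['region']; Q=world(c,g).astype(np.float32)
    print(l,len(Q),cv2.minEnclosingCircle(Q[:,:2]),np.median(Q,0),Q.min(0),Q.max(0))
p=(W[:,2]>.018)&(W[:,2]<.035)&(np.hypot(W[:,0]-.48,W[:,1]-.173)<.11)
print('rim',p.sum(),cv2.minEnclosingCircle(W[p][:,:2].astype(np.float32)))
cv2.imwrite('pics/both.png',np.vstack([c['color'][::,:,::-1]]))
```

```text
[ 0.4529662  -0.00475432  1.36805007]Traceback (most recent call last):
  File "<stdin>", line 11, in <module>
cv2.error: OpenCV(4.12.0) /io/opencv/modules/imgproc/src/shapedescr.cpp:201: error: (-215:Assertion failed) count >= 0 && (depth == CV_32F || depth == CV_32S) in function 'minEnclosingCircle'
```

View pics/top0.png

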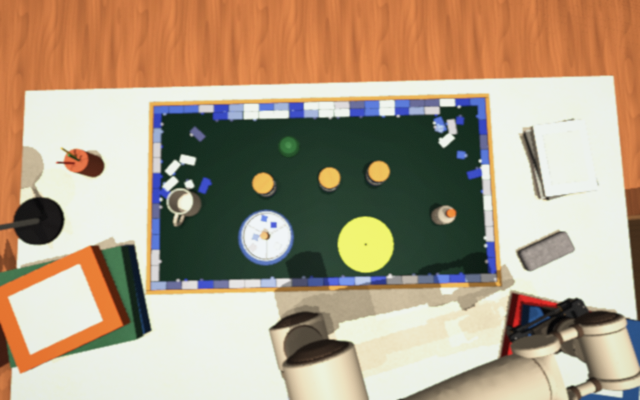

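View pics/scene0.png

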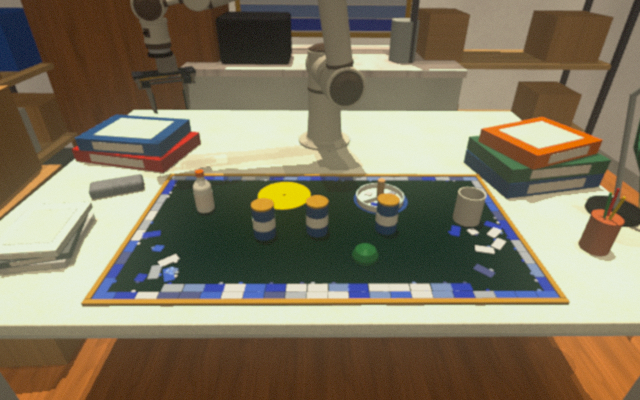

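The top picture shows the lids at pixels (263,184), (329,179) and (378,172). The tray post is at (265,236) and the yellow disc is centred near (366,244). The scene view shows the same layout from the front, and both agree with the detections.

```bash
cat > m.py <<'E'
from h import *
def measure(cam='top'):
    c=r.read_camera(cam)
    full=np.ones((400,640),bool)
    v,u=np.nonzero(c['depth']>0); W=world(c,full)
    m=np.zeros((400,640),np.uint8); s=(abs(W[:,2]-0.104)<.008); m[v[s],u[s]]=1
    H=np.zeros((400,640,3)); H[v,u]=W
    n,lab,st,ce=cv2.connectedComponentsWithStats(m)
    for i in range(1,n):
        if st[i,4]>60:
            Q=H[lab==i]; (x,y),R=cv2.minEnclosingCircle(Q[:,:2].astype(np.float32)); print('lid',st[i,4],round(x,4),round(y,4),round(R,4),np.round(np.median(Q,0),4))
    for l in ('mark_goal','tray'):
        for d in r.trace(cam,l)[:1]:
            Q=world(c,d['region']); (x,y),R=cv2.minEnclosingCircle(Q[:,:2].astype(np.float32))
            print(l,round(d['confidence'],2),len(Q),round(x,4),round(y,4),round(R,4),np.round(np.median(Q,0),4),np.round(Q.min(0),3),np.round(Q.max(0),3))
            if l=='tray':
                p=(W[:,2]>.066)&(W[:,2]<.09)&(np.hypot(W[:,0]-x,W[:,1]-y)<.07)
                if p.sum(): print('post',p.sum(),np.round(np.median(W[p],0),4),np.round(W[p].min(0),4),np.round(W[p].max(0),4))
                p=(W[:,2]>.019)&(W[:,2]<.033)&(np.hypot(W[:,0]-x,W[:,1]-y)<.1)
                print('rim',p.sum(),cv2.minEnclosingCircle(W[p][:,:2].astype(np.float32)))
    return c
if __name__=='__main__':
    measure('top'); pr()
E
python3 m.py
```

```text
lid 377 0.7175 0.7193 0.0378 [0.7167 0.715  0.0998]
lid 338 0.6629 -0.1698 0.0306 [ 0.6629 -0.1694  0.104 ]
lid 333 0.6477 -0.0252 0.0303 [ 0.6477 -0.0253  0.104 ]
lid 338 0.6368 0.1695 0.0306 [0.6363 0.1694 0.1038]
lid 70 0.5346 -0.3639 0.0209 [ 0.5327 -0.3556  0.1006]
lid 1870 0.3123 0.6588 0.1717 [0.2973 0.5826 0.1049]
lid 420 0.3991 0.8437 0.0839 [0.397  0.8716 0.105 ]
lid 160 0.2432 -0.5923 0.027 [ 0.2471 -0.5923  0.0998]
lid 384 0.1593 -0.8625 0.0661 [ 0.1819 -0.8691  0.1004]
lid 103 0.1716 0.878 0.0378 [0.1594 0.8784 0.1057]
lid 741 0.0962 -0.6783 0.0553 [ 0.092  -0.6835  0.101 ]
lid 515 0.0294 -0.7852 0.0857 [ 0.0217 -0.7975  0.1005]
mark_goal 0.58 2458 0.4532 -0.1346 0.0882 [ 0.4532 -0.1335  0.0049] [ 0.369 -0.221 -0.004] [ 0.539 -0.049  0.014]
tray 0.59 1893 0.4859 0.1742 0.0771 [0.4851 0.1716 0.0103] [0.41  0.099 0.   ] [0.558 0.251 0.085]
post 53 [0.4858 0.1715 0.0785] [0.4742 0.1599 0.0695] [0.4949 0.1807 0.085 ]
rim 300 ((0.4857948124408722, 0.17179059982299805), 0.07493537664413452)
t 1.1 tcp [ 0.251  -0.5173  0.3027] rot [[0.9, 0.437, -0.0], [0.437, -0.9, 0.0], [0.0, -0.0, -1.0]] F [-0.21  0.42 -0.08] w 0.0918
```

Request:
step_arm([
  [0,0,0],
  [0,0,0],
  [0,0,0],
  [0,0,0],
  [0.16,-0.47,0],
  [0.16,-0.47,0],
  [0.16,-0.47,0],
  [0.16,-0.47,0],
  [0.16,-0.47,0],
  [0.16,-0.47,0],
  [0.16,-0.47,0],
  [0.16,-0.47,0],
], fingers=[-1,-1,-1,-1,-1,-1,-1,-1,-1,-1,-1,-1], roll=[0.036,0.036,0.036,0.036,0,0,0,0,0,0,0,0])

```text
t: 2.1
tool_pos: [0.3537, -0.2148, 0.3029]
eef_rot: [1.0, -0.001, 0.0, 0.0]
force: [0.2, 0.1, -0.1]
grip_width: 0.0916
```

Request:
step_arm([
  [0.165,-0.484,0],
  [0.165,-0.484,0],
  [0.165,-0.484,0],
  [0.165,-0.484,0],
  [0.165,-0.484,0],
  [0.165,-0.484,0],
  [0.165,-0.484,0],
  [0.165,-0.484,0],
  [0.165,-0.484,0],
  [0.165,-0.484,0],
  [0,0,0],
  [0,0,0],
], fingers=[-1,-1,-1,-1,-1,-1,-1,-1,-1,-1,-1,-1], roll=[0,0,0,0,0,0,0,0,0,0,0,0])

```text
t: 3.1
tool_pos: [0.4858, 0.1722, 0.3024]
eef_rot: [1.0, 0.002, -0.0, 0.0]
force: [-0.2, -0.7, -0.7]
grip_width: 0.0921
```

Run:
```python
from m import *
pr(); c=measure('wrist'); pr(); print(np.round(-c['R'].T@c['t'],3))
```

```text
t 3.1 tcp [0.4858 0.1722 0.3024] rot [[1.0, 0.003, -0.001], [0.003, -1.0, -0.0], [-0.001, 0.0, -1.0]] F [-0.18 -0.67 -0.74] w 0.0921
lid 3022 0.636 0.17 0.03 [0.6271 0.1703 0.1047]
lid 2088 0.6397 -0.0237 0.029 [ 0.6318 -0.0208  0.1046]
mark_goal 0.55 14905 0.454 -0.1321 0.0856 [ 0.4578 -0.1292  0.0055] [ 0.37  -0.213  0.003] [ 0.539 -0.047  0.009]
tray 0.58 14147 0.4828 0.1743 0.0789 [0.4907 0.1728 0.0104] [0.405 0.098 0.004] [0.561 0.246 0.082]
post 514 [0.4883 0.1728 0.0793] [0.4758 0.1611 0.0664] [0.4989 0.1843 0.0815]
rim 2623 ((0.48669442534446716, 0.17272911965847015), 0.0749036967754364)
t 3.25 tcp [0.4857 0.1695 0.3027] rot [[1.0, -0.002, -0.0], [-0.002, -1.0, -0.0], [-0.0, 0.0, -1.0]] F [-0.22 -0.15  0.06] w 0.0921
[0.562 0.174 0.385]
```

Request:
step_arm([
  [0,0,0.4],
  [0,0,0.4],
  [0,0,0.4],
  [0,0,0.4],
  [0,0,0.4],
  [0,0,0.175],
  [0,0,0],
  [0,0,0],
  [0,0,0],
  [0,0,0],
  [0,0,0],
  [0,0,0],
], fingers=[-1,-1,-1,-1,-1,-1,-1,1,1,1,1,1], roll=[0,0,0,0,0,0,0,0,0,0,0,0])

```text
t: 4.25
tool_pos: [0.4866, 0.1706, 0.1299]
eef_rot: [1.0, -0.0, 0.001, -0.0]
force: [-0.6, -0.1, -0.4]
grip_width: 0.0608
```

Run:
```python
from m import *
pr(); c=measure('top'); pr();
```

```text
t 4.25 tcp [0.4866 0.1706 0.1299] rot [[1.0, -0.001, 0.002], [-0.001, -1.0, 0.0], [0.002, -0.0, -1.0]] F [-0.59 -0.12 -0.35] w 0.0608
lid 390 0.7183 0.7184 0.0377 [0.7174 0.7149 0.1001]
lid 339 0.6631 -0.1697 0.0305 [ 0.6629 -0.1692  0.1038]
lid 333 0.6476 -0.025 0.0302 [ 0.6472 -0.0254  0.1038]
lid 340 0.6365 0.1695 0.0307 [0.6362 0.1694 0.1037]
lid 69 0.5332 -0.3621 0.0208 [ 0.5323 -0.3558  0.1005]
lid 1872 0.3126 0.6609 0.1724 [0.2979 0.5832 0.1048]
lid 418 0.3949 0.8429 0.0849 [0.3969 0.8725 0.1052]
lid 9528 0.121 -0.7144 0.1992 [ 0.1248 -0.7109  0.1006]
lid 106 0.1737 0.8795 0.0406 [0.1593 0.8792 0.1044]
lid 96 0.0289 -0.0012 0.0611 [0.059  0.0034 0.1032]
mark_goal 0.93 2363 0.453 -0.1341 0.0858 [ 0.4527 -0.1333  0.0049] [ 0.37  -0.219 -0.006] [ 0.536 -0.049  0.014]
tray 0.9 303 0.4837 0.1674 0.0731 [0.4391 0.1437 0.0102] [0.415 0.105 0.003] [0.554 0.223 0.394]
rim 89 ((0.48514050245285034, 0.17164403200149536), 0.07448235154151917)
t 4.4 tcp [0.486  0.1706 0.1291] rot [[1.0, -0.0, 0.001], [-0.0, -1.0, 0.0], [0.001, -0.0, -1.0]] F [ 0.6  -0.17 -0.1 ] w 0.0488
```

Request:
step_arm([
  [0,0,0],
  [0,0,0],
  [0,0,0],
  [0,0,0],
  [0,0,0],
  [0,0,0],
], fingers=[1,1,1,1,1,1], roll=[0,0,0,0,0,0])

```text
t: 4.9
tool_pos: [0.4858, 0.1707, 0.1286]
eef_rot: [1.0, -0.0, -0.0, -0.0]
force: [0.4, 0.5, -0.0]
grip_width: 0.0236
```

Post gripped (24 mm). Next I slide it.

Request:
step_arm([
  [-0.01,0.1,0],
  [-0.02,0.2,0],
  [-0.03,0.28,0],
  [-0.03,0.28,0],
  [-0.03,0.28,0],
  [-0.03,0.28,0],
  [-0.03,0.28,0],
  [-0.03,0.28,0],
  [-0.03,0.28,0],
  [-0.03,0.28,0],
  [-0.03,0.28,0],
  [-0.03,0.28,0],
], fingers=[1,1,1,1,1,1,1,1,1,1,1,1], roll=[0,0,0,0,0,0,0,0,0,0,0,0])

```text
t: 5.9
tool_pos: [0.4587, -0.0787, 0.1287]
eef_rot: [1.0, -0.0, -0.0, -0.0]
force: [0.8, 1.4, -0.1]
grip_width: 0.0233
```

Request:
step_arm([
  [-0.02,0.25,0],
  [-0.02,0.2,0],
  [-0.02,0.14,0],
  [-0.01,0.1,0],
  [0,0,0],
  [0,0,0],
  [0,0,0],
  [0,0,0],
  [0,0,0],
  [0,0,0],
  [0,0,0],
  [0,0,0],
], fingers=[1,1,1,1,1,-1,-1,-1,-1,-1,-1,-1], roll=[0,0,0,0,0,0,0,0,0,0,0,0])

```text
t: 6.9
tool_pos: [0.4537, -0.1324, 0.1287]
eef_rot: [1.0, -0.0, 0.0, 0.0]
force: [-0.2, -0.1, -0.8]
grip_width: 0.068
```

Run:
```python
from m import *
pr(); c=measure('wrist'); pr(); cv2.imwrite('pics/w1.png',c['color'][...,::-1])
```

```text
t 6.9 tcp [ 0.4537 -0.1324  0.1287] rot [[1.0, -0.0, 0.0], [-0.0, -1.0, -0.0], [0.0, 0.0, -1.0]] F [-0.2  -0.07 -0.82] w 0.068
lid 1519 0.458 -0.0888 0.0116 [ 0.4649 -0.0928  0.1039]
lid 1518 0.4577 -0.1736 0.0115 [ 0.4648 -0.1694  0.104 ]
mark_goal 0.77 5403 0.4544 -0.1318 0.0859 [ 0.5214 -0.1257  0.0055] [ 0.432 -0.217  0.002] [ 0.539 -0.046  0.028]
tray 0.81 38004 0.4462 -0.1323 0.0835 [ 0.4688 -0.1321  0.0105] [ 0.386 -0.215  0.004] [ 0.529 -0.05   0.142]
post 5178 [ 0.4615 -0.1322  0.0792] [ 0.4434 -0.1809  0.066 ] [ 0.467  -0.0814  0.09  ]
rim 6491 ((0.45439526438713074, -0.13247817754745483), 0.07496131956577301)
t 7.05 tcp [ 0.4536 -0.1326  0.1287] rot [[1.0, -0.001, 0.0], [-0.001, -1.0, -0.0], [0.0, 0.0, -1.0]] F [ 0.82 -0.36 -0.87] w 0.0803
```

Request:
step_arm([
  [0,0,-0.42],
  [0,0,-0.42],
  [0,0,-0.42],
  [0.254,-0.42,0],
  [0.254,-0.42,0],
  [0.254,-0.42,0],
  [0.254,-0.42,0],
  [0.254,-0.42,0],
  [0.254,-0.42,0],
  [0.254,-0.42,0],
  [0.254,-0.42,0],
  [0.254,-0.42,0],
], fingers=[-1,-1,-1,-1,-1,-1,-1,-1,-1,-1,-1,-1], roll=[0,0,0,0,0,0,0,0,0,0,0,0])

```text
t: 8.05
tool_pos: [0.6373, 0.1716, 0.2293]
eef_rot: [1.0, -0.0, -0.0, 0.0]
force: [0.7, -0.4, -0.3]
grip_width: 0.092
```

Run:
```python
from m import *
pr(); c=measure('wrist'); pr()
```

```text
t 8.05 tcp [0.6373 0.1716 0.2293] rot [[1.0, -0.0, -0.0], [-0.0, -1.0, -0.0], [-0.0, 0.0, -1.0]] F [ 0.65 -0.39 -0.29] w 0.092
lid 5446 0.649 -0.0233 0.0308 [ 0.6498 -0.0147  0.1045]
lid 6276 0.6386 0.1704 0.0303 [0.6403 0.1705 0.1046]
t 8.2 tcp [0.637  0.1719 0.2285] rot [[1.0, 0.003, -0.001], [0.003, -1.0, 0.0], [-0.001, -0.0, -1.0]] F [-0.87 -0.96 -0.23] w 0.0919
```

Request:
step_arm([
  [0.01,0.01,0.4],
  [0,0,0.4],
  [0,0,0.4],
  [0,0,0],
  [0,0,0],
  [0,0,0],
  [0,0,0],
  [0,0,0],
  [0,0,0],
  [0,0,0],
  [0,0,0],
  [0,0,0],
], fingers=[-1,-1,-1,-1,1,1,1,1,1,1,1,1], roll=[0,0,0,0,0,0,0,0,0,0,0,0])

```text
t: 9.2
tool_pos: [0.6386, 0.169, 0.1356]
eef_rot: [1.0, -0.0, 0.002, -0.0]
force: [-0.9, -0.3, 6.3]
grip_width: 0.0597
```

Request:
step_arm([
  [0,0,-0.1],
  [0,0,-0.2],
  [0,0,-0.2],
  [0,0,-0.1],
  [0,0,0],
  [0,0,0],
  [0,0,0],
  [0,0,0],
  [0,0,0],
  [0,0,0],
], fingers=[1,1,1,1,1,1,1,1,1,1], roll=[0,0,0,0,0,0,0,0,0,0])

```text
t: 10.03
tool_pos: [0.6371, 0.1688, 0.1807]
eef_rot: [1.0, -0.0, -0.001, 0.0]
force: [0.5, -0.9, -3.8]
grip_width: 0.0597
```

```bash
cat > wt.py <<'E'
from h import *
F=[];T=[]
for i in range(12):
    r.read_camera('wrist'); o=r.observe(); F.append(o['force']); T.append(o['joint_torque'])
F=np.array(F); print('F',F.mean(0).round(2),F.std(0).round(2),'tau',np.mean(T,0).round(2),np.std(T,0).round(2))
pr()
E
python3 wt.py
```

```text
F [ 0.05  0.   -4.03] [0.48 0.36 0.54] tau [-0.000e+00 -5.132e+01 -3.214e+01  1.000e-02 -7.000e-02  0.000e+00] [0.   0.04 0.04 0.   0.   0.  ]
t 10.63 tcp [0.6375 0.1689 0.1815] rot [[1.0, -0.001, 0.0], [-0.001, -1.0, 0.0], [0.0, -0.0, -1.0]] F [-0.02  0.1  -4.65] w 0.0593
```

Request:
step_arm([
  [0,0,0.15],
  [0,0,0.2],
  [0,0,0.12],
  [0,0,0.06],
  [0,0,0.04],
  [0,0,0],
  [0,0,0],
  [0,0,0],
  [0,0,0],
  [0,0,0],
  [0,0,0],
  [0,0,0],
], fingers=[1,1,1,1,1,1,-1,-1,-1,-1,-1,-1], roll=[0,0,0,0,0,0,0,0,0,0,0,0])

```text
t: 11.63
tool_pos: [0.6377, 0.1689, 0.1362]
eef_rot: [1.0, -0.0, 0.0, -0.0]
force: [-0.5, 0.7, -0.0]
grip_width: 0.0918
```

Run:
```python
from m import *
pr(); c=measure('top'); pr()
```

```text
t 11.63 tcp [0.6377 0.1689 0.1362] rot [[1.0, -0.001, 0.001], [-0.001, -1.0, 0.0], [0.001, -0.0, -1.0]] F [-0.54  0.72 -0.02] w 0.0918
lid 379 0.718 0.7194 0.0376 [0.7168 0.7154 0.0999]
lid 339 0.6632 -0.1696 0.0303 [ 0.6629 -0.1693  0.1038]
lid 330 0.6477 -0.025 0.0303 [ 0.648  -0.0253  0.1039]
lid 63 0.5329 -0.3648 0.021 [ 0.5301 -0.3561  0.1016]
lid 1868 0.3127 0.6609 0.1719 [0.2977 0.5827 0.1049]
lid 413 0.3949 0.8429 0.0846 [0.397  0.8712 0.1049]
lid 9517 0.1213 -0.7152 0.1977 [ 0.1249 -0.7112  0.1006]
lid 106 0.174 0.8794 0.0405 [0.1584 0.8791 0.1048]
lid 97 0.0308 -0.0028 0.0598 [ 0.0591 -0.005   0.1038]
mark_goal 0.59 468 0.4522 -0.1332 0.0855 [ 0.4462 -0.1059  0.005 ] [ 0.37  -0.217 -0.003] [ 0.536 -0.049  0.028]
tray 0.59 1809 0.4541 -0.1334 0.0744 [ 0.4536 -0.1333  0.0101] [ 0.38  -0.207 -0.   ] [ 0.523 -0.061  0.085]
post 52 [ 0.4524 -0.1324  0.0781] [ 0.4434 -0.1442  0.072 ] [ 0.4639 -0.123   0.0852]
rim 289 ((0.4527719020843506, -0.13385099172592163), 0.07476667314767838)
t 11.78 tcp [0.6375 0.1689 0.136 ] rot [[1.0, -0.001, 0.0], [-0.001, -1.0, 0.0], [0.0, -0.0, -1.0]] F [-0.38 -0.96  0.58] w 0.0918
```

Request:
step_arm([
  [0,0,-0.4],
  [0,0,-0.4],
  [0,0,-0.4],
  [0.028,0.484,0],
  [0.028,0.484,0],
  [0.028,0.484,0],
  [0.028,0.484,0],
  [0.028,0.484,0],
  [0,0,0],
  [0,0,0.4],
  [0,0,0.4],
  [0,0,0.4],
], fingers=[-1,-1,-1,-1,-1,-1,-1,-1,-1,-1,-1,-1], roll=[0,0,0,0,0,0,0,0,0,0,0,0])

```text
t: 12.78
tool_pos: [0.649, -0.0249, 0.1355]
eef_rot: [1.0, -0.001, 0.001, 0.0]
force: [-0.3, -0.5, -0.9]
grip_width: 0.0919
```

Request:
step_arm([
  [0,0,0],
  [0,0,0],
  [0,0,0],
  [0,0,0],
  [0,0,0],
  [0,0,0],
  [0,0,0],
  [0,0,0],
], fingers=[1,1,1,1,1,1,1,1], roll=[0,0,0,0,0,0,0,0])

```text
t: 13.45
tool_pos: [0.6502, -0.025, 0.1388]
eef_rot: [1.0, -0.0, 0.002, 0.0]
force: [-0.5, 0.7, 7.5]
grip_width: 0.0604
```

Request:
step_arm([
  [0,0,-0.1],
  [0,0,-0.2],
  [0,0,-0.2],
  [0,0,-0.1],
  [0,0,0],
  [0,0,0],
  [0,0,0],
  [0,0,0],
  [0,0,0],
  [0,0,0],
], fingers=[1,1,1,1,1,1,1,1,1,1], roll=[0,0,0,0,0,0,0,0,0,0])

```text
t: 14.28
tool_pos: [0.6482, -0.0247, 0.183]
eef_rot: [1.0, -0.0, -0.001, -0.0]
force: [-0.1, -0.1, -1.4]
grip_width: 0.0604
```

```bash
python3 wt.py
```

```text
F [ 0.01 -0.09 -1.97] [0.5  0.51 0.38] tau [ 0.000e+00 -4.871e+01 -3.094e+01  3.000e-02 -7.000e-02  0.000e+00] [0.   0.03 0.03 0.   0.   0.  ]
t 14.88 tcp [ 0.6486 -0.0247  0.1839] rot [[1.0, -0.001, 0.0], [-0.001, -1.0, -0.0], [0.0, 0.0, -1.0]] F [-0.68  0.37 -2.27] w 0.0607
```

Request:
step_arm([
  [0,0,0.15],
  [0,0,0.2],
  [0,0,0.12],
  [0,0,0.06],
  [0,0,0.04],
  [0,0,0],
  [0,0,0],
  [0,0,0],
  [0,0,0],
  [0,0,0],
  [0,0,0],
  [0,0,0],
], fingers=[1,1,1,1,1,1,-1,-1,-1,-1,-1,-1], roll=[0,0,0,0,0,0,0,0,0,0,0,0])

```text
t: 15.88
tool_pos: [0.6486, -0.0248, 0.1383]
eef_rot: [1.0, -0.0, 0.0, 0.0]
force: [0.1, -0.6, 0.1]
grip_width: 0.0915
```

Run:
```python
from m import *
pr(); c=measure('top'); pr()
```

```text
t 15.88 tcp [ 0.6486 -0.0248  0.1383] rot [[1.0, -0.001, 0.0], [-0.001, -1.0, -0.0], [0.0, 0.0, -1.0]] F [ 0.14 -0.6   0.07] w 0.0915
lid 383 0.719 0.7205 0.0372 [0.7165 0.716  0.0997]
lid 339 0.6634 -0.1695 0.0304 [ 0.6628 -0.1695  0.1038]
lid 337 0.6355 0.1694 0.0303 [0.6356 0.1693 0.1039]
lid 65 0.5335 -0.3632 0.02 [ 0.5325 -0.3551  0.1005]
lid 1865 0.3129 0.6599 0.1716 [0.2968 0.5836 0.1049]
lid 421 0.3949 0.8428 0.0845 [0.397  0.8718 0.105 ]
lid 9537 0.1225 -0.7135 0.1968 [ 0.1247 -0.711   0.1006]
lid 103 0.1712 0.8787 0.0379 [0.1572 0.8784 0.1049]
mark_goal 0.97 360 0.4519 -0.1332 0.085 [ 0.4358 -0.1028  0.0044] [ 0.369 -0.214 -0.005] [ 0.533 -0.049  0.027]
tray 0.82 1853 0.452 -0.1368 0.0764 [ 0.4525 -0.1336  0.0101] [ 0.376 -0.205 -0.   ] [ 0.526 -0.061  0.084]
post 52 [ 0.4524 -0.1324  0.0785] [ 0.4434 -0.1439  0.0682] [ 0.464  -0.1228  0.0839]
rim 295 ((0.45293036103248596, -0.13370320200920105), 0.07476963847875595)
t 16.03 tcp [ 0.6486 -0.0247  0.1383] rot [[1.0, -0.001, 0.0], [-0.001, -1.0, -0.0], [0.0, 0.0, -1.0]] F [ 0.18 -0.08 -0.56] w 0.092
```

Request:
step_arm([
  [0,0,-0.4],
  [0,0,-0.4],
  [0,0,-0.4],
  [0.048,0.452,0],
  [0.048,0.452,0],
  [0.048,0.452,0],
  [0.048,0.452,0],
  [0,0,0],
  [0,0,0.41],
  [0,0,0.41],
  [0,0,0.41],
], fingers=[-1,-1,-1,-1,-1,-1,-1,-1,-1,-1,-1], roll=[0,0,0,0,0,0,0,0,0,0,0])

```text
t: 16.95
tool_pos: [0.6642, -0.1696, 0.1355]
eef_rot: [1.0, -0.001, 0.001, 0.0]
force: [0.1, -0.2, 0.4]
grip_width: 0.0917
```

Request:
step_arm([
  [0,0,0],
  [0,0,0],
  [0,0,0],
  [0,0,0],
  [0,0,0],
  [0,0,0],
  [0,0,0],
  [0,0,0],
], fingers=[1,1,1,1,1,1,1,1], roll=[0,0,0,0,0,0,0,0])

```text
t: 17.62
tool_pos: [0.6654, -0.1698, 0.139]
eef_rot: [1.0, -0.0, 0.002, 0.001]
force: [0.1, 1.4, 7.1]
grip_width: 0.0594
```

Request:
step_arm([
  [0,0,-0.1],
  [0,0,-0.2],
  [0,0,-0.2],
  [0,0,-0.1],
  [0,0,0],
  [0,0,0],
  [0,0,0],
  [0,0,0],
  [0,0,0],
  [0,0,0],
], fingers=[1,1,1,1,1,1,1,1,1,1], roll=[0,0,0,0,0,0,0,0,0,0])

```text
t: 18.45
tool_pos: [0.6635, -0.1692, 0.1829]
eef_rot: [1.0, -0.0, -0.001, -0.0]
force: [0.8, -0.6, -2.4]
grip_width: 0.0595
```

```bash
python3 wt.py
```

```text
F [ 0.05 -0.09 -2.07] [0.39 0.59 0.54] tau [-0.000e+00 -5.270e+01 -3.172e+01  4.000e-02 -6.000e-02 -0.000e+00] [0.   0.04 0.04 0.   0.   0.  ]
t 19.05 tcp [ 0.6638 -0.1694  0.1839] rot [[1.0, -0.001, -0.0], [-0.001, -1.0, 0.0], [-0.0, -0.0, -1.0]] F [-0.07  0.06 -1.01] w 0.0597
```

Tin 3 weighs about 210 g and tin 2 about 200 g, while tin 1 is about 411 g, so tin 1 is the heaviest. I put tin 3 back down.

Request:
step_arm([
  [0,0,0.15],
  [0,0,0.2],
  [0,0,0.12],
  [0,0,0.06],
  [0,0,0.04],
  [0,0,0],
  [0,0,0],
  [0,0,0],
  [0,0,0],
  [0,0,0],
  [0,0,0],
  [0,0,0],
], fingers=[1,1,1,1,1,1,-1,-1,-1,-1,-1,-1], roll=[0,0,0,0,0,0,0,0,0,0,0,0])

```text
t: 20.05
tool_pos: [0.6639, -0.1694, 0.1383]
eef_rot: [1.0, -0.0, 0.0, 0.0]
force: [0.3, -0.2, -0.0]
grip_width: 0.0917
```

Request:
step_arm([
  [0,0,-0.4],
  [0,0,-0.4],
  [0,0,-0.4],
  [-0.038,-0.47,0],
  [-0.038,-0.47,0],
  [-0.038,-0.47,0],
  [-0.038,-0.47,0],
  [-0.038,-0.47,0],
  [-0.038,-0.47,0],
  [-0.038,-0.47,0],
  [-0.038,-0.47,0],
  [-0.038,-0.47,0],
], fingers=[-1,-1,-1,-1,-1,-1,-1,-1,-1,-1,-1,-1], roll=[0,0,0,0,0,0,0,0,0,0,0,0])

```text
t: 21.05
tool_pos: [0.6363, 0.1708, 0.2344]
eef_rot: [1.0, -0.0, 0.0, -0.0]
force: [0.1, -0.3, -0.3]
grip_width: 0.0921
```

Run:
```python
from m import *
pr(); c=measure('wrist'); c=measure('top'); pr(); cv2.imwrite('pics/t2.png',c['color'][...,::-1])
```

```text
t 21.05 tcp [0.6363 0.1708 0.2344] rot [[1.0, -0.001, 0.0], [-0.001, -1.0, 0.0], [0.0, -0.0, -1.0]] F [ 0.08 -0.3  -0.34] w 0.0921
lid 5912 0.6471 -0.0226 0.0306 [ 0.6481 -0.0169  0.1045]
lid 5995 0.6372 0.1703 0.0304 [0.6391 0.1704 0.1046]
mark_goal 0.61 54 0.602 -0.0193 0.1299 [ 0.5368 -0.1224  0.0054] [ 0.535 -0.132  0.003] [0.667 0.093 0.236]
lid 386 0.7193 0.72 0.0366 [0.7163 0.7154 0.1001]
lid 337 0.6628 -0.1687 0.0303 [ 0.6626 -0.1685  0.1039]
lid 333 0.6459 -0.0246 0.0304 [ 0.6452 -0.025   0.1039]
lid 73 0.5316 -0.3629 0.0203 [ 0.5295 -0.3553  0.1011]
lid 1882 0.3115 0.6635 0.1743 [0.3001 0.5831 0.105 ]
lid 418 0.3977 0.8437 0.0837 [0.3969 0.8725 0.105 ]
lid 9505 0.1207 -0.7137 0.1976 [ 0.1245 -0.7116  0.1006]
lid 105 0.1745 0.8776 0.0404 [0.1585 0.8788 0.1047]
lid 102 0.0287 -0.0013 0.0612 [0.0592 0.002  0.1035]
mark_goal 0.59 509 0.4525 -0.1344 0.0861 [ 0.4504 -0.1173  0.0048] [ 0.369 -0.216 -0.005] [ 0.536 -0.049  0.033]
tray 0.56 1917 0.455 -0.135 0.077 [ 0.4536 -0.1333  0.0102] [ 0.38  -0.212 -0.003] [ 0.526 -0.059  0.085]
post 52 [ 0.4524 -0.1321  0.0797] [ 0.4435 -0.1444  0.0724] [ 0.4639 -0.1228  0.0851]
rim 289 ((0.45294833183288574, -0.13351118564605713), 0.0746430978178978)
t 21.35 tcp [0.6369 0.168  0.2342] rot [[1.0, -0.002, -0.0], [-0.002, -1.0, -0.0], [-0.0, 0.0, -1.0]] F [-0.34 -0.27  0.06] w 0.0918
```

View pics/t2.png

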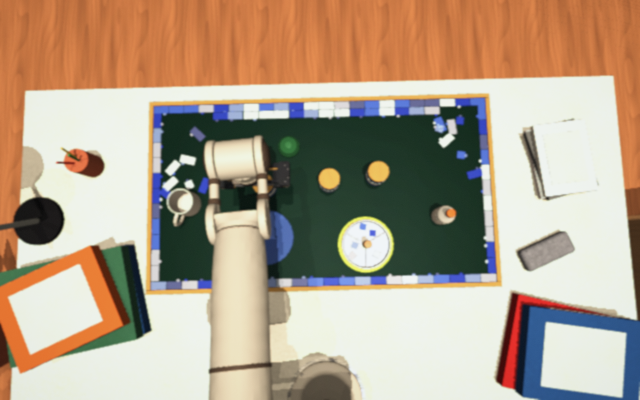

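The tray is centred on yellow at pixel (366,244), and tins 2 and 3 stand at (329,180) and (378,172). The arm is over tin 1, so I regrip it.

Request:
step_arm([
  [0,-0.01,0.41],
  [0,0,0.41],
  [0,0,0.41],
  [0,0,0],
  [0,0,0],
  [0,0,0],
  [0,0,0],
  [0,0,0],
  [0,0,0],
  [0,0,0],
  [0,0,0],
  [0,0,0],
], fingers=[-1,-1,-1,-1,1,1,1,1,1,1,1,1], roll=[0,0,0,0,0,0,0,0,0,0,0,0])

```text
t: 22.35
tool_pos: [0.6379, 0.1697, 0.138]
eef_rot: [1.0, -0.0, 0.002, 0.0]
force: [-0.3, -1.8, 5.7]
grip_width: 0.06
```

Request:
step_arm([
  [0,0,-0.1],
  [0,0,-0.2],
  [0,0,-0.3],
  [0,0,-0.3],
  [0,0,-0.3],
  [0,0,-0.3],
  [0,0,-0.25],
  [0,0,-0.15],
  [0,0,-0.1],
  [0,0,0],
  [0,0,0],
  [0,0,0],
], fingers=[1,1,1,1,1,1,1,1,1,1,1,1], roll=[0,0,0,0,0,0,0,0,0,0,0,0])

```text
t: 23.35
tool_pos: [0.6359, 0.1698, 0.2937]
eef_rot: [1.0, -0.0, -0.002, 0.0]
force: [-0.2, -0.1, -4.1]
grip_width: 0.06
```

Request:
step_arm([
  [0,0,-0.05],
  [-0.06,0.1,0],
  [-0.12,0.2,0],
  [-0.15,0.25,0],
  [-0.15,0.25,0],
  [-0.15,0.25,0],
  [-0.15,0.25,0],
  [-0.15,0.25,0],
  [-0.15,0.25,0],
  [-0.15,0.25,0],
  [-0.15,0.25,0],
  [-0.15,0.25,0],
], fingers=[1,1,1,1,1,1,1,1,1,1,1,1], roll=[0,0,0,0,0,0,0,0,0,0,0,0])

```text
t: 24.35
tool_pos: [0.5129, -0.0353, 0.2997]
eef_rot: [1.0, -0.0, -0.0, 0.0]
force: [0.5, 0.3, -4.6]
grip_width: 0.0599
```

Request:
step_arm([
  [-0.15,0.25,0],
  [-0.15,0.25,0],
  [-0.15,0.25,0],
  [-0.12,0.2,0],
  [-0.08,0.14,0],
  [-0.05,0.08,0],
  [0,0.04,0],
  [0,0,0],
  [0,0,0],
  [0,0,0],
  [0,0,0],
  [0,0,0],
], fingers=[1,1,1,1,1,1,1,1,1,1,1,1], roll=[0,0,0,0,0,0,0,0,0,0,0,0])

```text
t: 25.35
tool_pos: [0.4583, -0.1304, 0.2998]
eef_rot: [1.0, 0.0, -0.0, -0.0]
force: [-0.7, -0.1, -3.7]
grip_width: 0.0602
```

Run:
```python
from m import *
pr(); c=r.read_camera('scene'); cv2.imwrite('pics/s3.png',c['color'][...,::-1])
for d in r.trace('scene','tin_1'):
    Q=world(c,d['region']); print('tin',round(d['confidence'],2),np.round(np.percentile(Q,[2,50,98],axis=0),3).tolist())
measure('top'); pr()
```

```text
t 25.35 tcp [ 0.4583 -0.1304  0.2998] rot [[1.0, 0.0, -0.0], [0.0, -1.0, 0.0], [-0.0, -0.0, -1.0]] F [-0.73 -0.05 -3.71] w 0.0602
tin 0.77 [[0.44, -0.158, 0.173], [0.481, -0.128, 0.229], [0.489, -0.102, 0.269]]
tin 0.62 [[0.625, -0.053, 0.007], [0.67, -0.026, 0.071], [0.679, 0.004, 0.107]]
lid 386 0.7195 0.7186 0.0372 [0.7164 0.7158 0.1001]
lid 338 0.663 -0.1687 0.0302 [ 0.6626 -0.1687  0.1041]
lid 333 0.6459 -0.0244 0.0304 [ 0.6456 -0.0252  0.1037]
lid 70 0.5333 -0.3638 0.0207 [ 0.5305 -0.3563  0.1001]
lid 1891 0.3116 0.6638 0.1751 [0.2968 0.5829 0.1049]
lid 414 0.3991 0.8437 0.0836 [0.397  0.8726 0.1048]
lid 9515 0.1207 -0.714 0.1978 [ 0.1246 -0.711   0.1006]
lid 106 0.1735 0.8801 0.0404 [0.1587 0.8789 0.105 ]
tray 0.67 329 0.4502 -0.1281 0.0751 [ 0.4    -0.1291  0.0104] [ 0.38  -0.181 -0.   ] [ 0.523 -0.06   0.552]
rim 85 ((0.452852338552475, -0.13270074129104614), 0.07429195940494537)
t 25.6 tcp [ 0.4582 -0.1307  0.2999] rot [[1.0, -0.0, -0.0], [-0.0, -1.0, 0.0], [-0.0, -0.0, -1.0]] F [-0.79  0.82 -3.06] w 0.0598
```

View pics/s3.png

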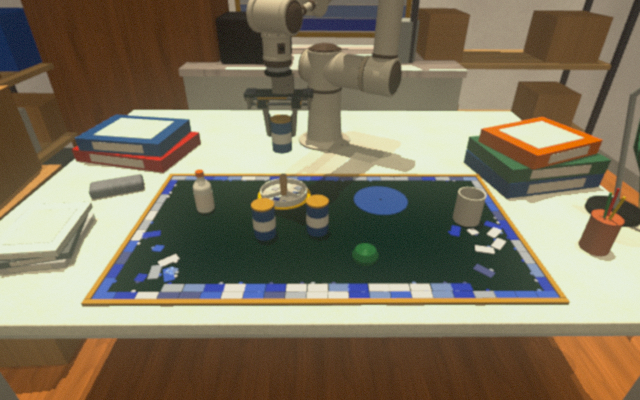

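The tin is held upright at pixel (282,133) above the tray at (284,192). The other two tins stand at (263,218) and (317,215), and the bystanders are untouched. I hand in.

```bash
python3 -c "
from h import *
print(r.close_job()); pr()"
```

```text
the job is handed in; nothing more can be done
None
the job is handed in; nothing more can be done
```

I slid the tray by its post onto the yellow mark and let go. I then hefted the tins from left to right, and the left tin (tin_1) was clearly the heaviest, so the arm finished holding it above the tray. The job is handed in, at about 25.6 s on the robot's clock; it reports no verdict.

| Tin | Measured pull on the wrist | Approximate mass |
|---|---|---|
| tin_1 (left) | 4.0 N | 411 g |
| tin_2 (middle) | 2.0 N | 200 g |
| tin_3 (right) | 2.1 N | 210 g |

**Tray:** it sits within about 2 mm of the mark's middle.

**Held tin:** tin_1 is upright with its underside about 16 cm above the board. The gripper is about 6 mm from the tray's axis, and the force still reads as the tin's weight (the last readings were 3.1 and 3.7 N).

**Other tins:** tin_2 and tin_3 stand upright with their lids at the expected height of 104 mm, both back where they started. The mug, glue bottle and paperweight look unmoved in the last picture.

No check failed or disagreed. One oddity was that closing on each tin briefly pushed the wrist up about 3 mm with 6 to 7 N, well below the limits.

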